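Lock the vacuum sealer's lid and start it

TASK

Lock the lid of the vacuum sealer and start it: press the black latch at the end away from the keys fully down, then the latch at the end beside the keys, then press the long bar key down fully, keep it down for at least a second and let it spring back. Do not press the round or the square key, and leave the jar, the carton and the tub standing where they are.

Things in the scene. Friction and masses are not known exactly. Their poses are not given: they have to be found in the camera images.
- sealer: Countertop vacuum sealer, fixed to the steel table: aluminium box 200 (x) x 400 (y) x 70 mm high with a closed white lid, 120 x 270 mm, top 97 mm above the table. Origin: centre of its underside, on the table. Its x points from the control strip at the front (robot's side) to the back, y along its length to its left end, z up. It stands turned by up to 0.28 rad.
- keypad: Black key panel, 56 (x) x 144 (y) mm, its face 76 mm above the table, on the front strip of the sealer. It sits on either the left (+y) half or the right half, centred 110 mm from the sealer's middle and 67.5 mm in front of it; a same-sized panel with a round vacuum gauge (50 mm across, no key) takes the other half. Carries three grey keys in a row along y, 52 mm apart: round, long bar, square. Origin: centre of the panel, 70 mm above the table; axes parallel to the sealer's.
- latch_left (a joint): Travel of the lid latch at the sealer's left (+y) end, in m: 0 fully up, 0.012 fully down. It slides straight down under about 4 N and stays where it is left (no spring). Starts between 0 and 0.003.
- latch_left_top (a point): Centre of the top of the left latch, a flat black ribbed tab 64 (x) x 42 (y) mm, at 20 mm behind and 172 mm left of the sealer's middle; 108 mm above the table when fully up, 96 mm when fully down. Moves with the latch.
- latch_right (a joint): Travel of the lid latch at the sealer's right (-y) end; as joint latch_left.
- latch_right_top (a point): Centre of the top of the right latch, the same tab at 20 mm behind and 172 mm right of the sealer's middle.
- bar_key (a joint): Travel of the long bar key (start), in m: 0 up, 0.006 fully down. It springs back by itself; 1.5 N begins to move it, 5 N takes it fully down.
- bar_key_top (a point): Centre of the top of the bar key, 22 (x) x 38 (y) mm, in the middle of the key panel; 84 mm above the table when up. Moves with the key.
- round_key (a joint): Travel of the round key (18 mm across, 52 mm to the +y side of the bar key), as bar_key. Not to be pressed.
- square_key (a joint): Travel of the square key (16 mm, 52 mm to the -y side of the bar key), as bar_key. Not to be pressed.
- spice_jar: Bystander: loose square amber jar, 60 x 60 mm, 112 mm tall with its green round cap. Origin: centre of its underside, z up. The three bystanders stand behind the sealer and beyond its ends in any arrangement.
- carton: Bystander: loose red and white cream carton, 70 x 70 mm, 151 mm tall with its cap. Origin: centre of its underside, z up.
- tub: Bystander: loose round white tub with blue lid, 100 mm across, 112 mm tall. Origin: centre of its underside, z up.

How it is judged:
By the outcome, as a careful person would: the job done as asked, in the order asked, and still so for the second after the job is handed in, with the robot touching nothing.
It also fails if it takes over 48 s, if anything falls off the work surface, if the arm or the gripper's body presses on something with over 40 N, if the wrist force passes 120 N, or if a joint passes its speed limit or range.

ROBOT

A 6-joint arm with a two-finger parallel gripper is mounted at the origin on the work surface. World frame = base frame: x ahead of the robot, y to its left, z up, the work surface at z = 0. Lengths are in mm, angles in rad, forces in N, time in s.
With the tool pointing down it reaches from about 350 to 725 mm from the base axis. Payload 6 kg.
Tool frame: the origin (TCP) lies midway between the tips of the shut fingers; the grasp point (between the pads) lies 19 mm behind it; z points along the fingers, y is the line along which they close (so a half turn about z gives the same grasp; the last joint's range is limited). The gripper opens to 85 mm and grips with 20 to 120 N. Pads are 22 mm wide; open, the fingers measure 114 mm over their backs; the gripper's body (76 mm by 85 mm) begins 54 mm behind the grasp point. The pads swing forward as they close: fully open they stand 13 mm farther back than shut.
Start: joints at [-0.784, 0.04, 0.085, 0, -1.615, -0.334], TCP at [262.496, -539.508, 231.261] pointing down, gripper open.
Joint ranges: [-2.56, 2.56], [-1.29, 2.01], [-1.08, 1.49], [-3.29, 1.98], [-2.81, -0.18], [-2.99, 2.99]. Speed limits (rad/s): [2.57, 2.57, 3.01, 3.14, 3.14, 3.14].

INTERFACE

Orientations are given as [roll, pitch, yaw] about the fixed x, y, z axes, in that order (R = Rz(yaw) Ry(pitch) Rx(roll)).
In Python, from workcell import get_state, read_camera, camera_info, close_job gives the robot as it stands.
- The arm moves only by the tool play_rows, never from a script. Its argument "moves" is a list that holds one entry, the list of rows, each a list of 5 numbers: the finger opening in mm, from 0 to 85.4, then the shift along the tool's x, y, z in mm, then the turn about the tool's z in rad. In form: [[[claw, dx, dy, dz, spin], ...]]. A call has exactly 5 rows; each row shifts and turns the commanded pose from where the row before left it, along the tool's axes as they then stand; what a row does not reach is not made up. A row lasts 1/12 s, in which the tool goes at most 41.7 mm and 7.16 degrees, less where a joint would pass 70% of its speed; a pose out of reach is approached as far as the arm can. A call with a gripper value outside its range is refused whole. The fingers move at their own pace and stop on an object; "squeeze" is the grip in N (left out, the last holds). Time passes only in rows, so rows that do not move let the fingers close, or fill a call up. It gives the time, the measured TCP pose, the force, the opening and the grip force at its end, in the units of the state.
- get_state(): the state, without advancing time (a new reading comes with each control period).
- read_camera(name): name is "scene" or "top" or "wrist"; returns the picture (384x512x3 uint8, blue, green, red); there is no depth.
- camera_info(name): a dict with "vertical_fov" (degrees; the focal length in pixels is half the picture's height over the tangent of half this angle, whatever the lens; pixels are square), "cx", "cy" (the principal point, pixels), "D" ([k1, k2, p1, p2, k3] as OpenCV has them; the pictures are not rectified), "cam_to_world" (4x4, takes a point from camera to world coordinates). Camera axes: x right, y up, looking along -z (the intrinsics and any distortion apply to the point x, -y, -z); pixel columns grow to the right and rows downward; lengths in mm; the calibration is good to about 2 mm. A picture is of the moment at which its call begins: read the wrist's pose just before it. camera_info takes no time and is no camera call; for the wrist camera it gives the pose at the moment of the call.
- close_job(): hands the job in; it is judged then, once.
The state is a dict: "time": time; "qpos": joint angles; "joint_vel": joint speeds; "effort": joint torques, N m; "tool_pos": TCP position; "ee_rot": TCP orientation; "force": force on the tool from outside, world axes, zero at the start; "torque": the same for the moment, N m; "finger_gap": finger opening in mm; "finger_force": force on a finger pad.
Only numpy, scipy, OpenCV 4.12 (cv2) and the standard library are available. Lean on these libraries where they do the work, as an engineer would, in place of code of your own. Each camera call takes 0.05 s, during which the arm holds its last target. There are 200 camera calls.

## Working session

There is one attempt and no reset: what is moved stays moved. The work goes in short steps, Python scripts to look and compute and a tool call to move; the robot and the scene stay as the last step left them, time stands still between calls to the robot, and variables do not carry over. Pictures are saved under pics/ and viewed, at most 10 in all, crops included, and the job is handed in when it is done.

Besides the shell and the picture viewer there is one more tool, called after "Request:" in YAML: its name, and indented under it one key for each argument. play_rows: Moves the arm, as the interface text tells. Its arguments: {"type":"object","properties":{"moves":{"type":"array"},"squeeze":{"type":"number"}},"required":["moves"]}

```bash
mkdir -p pics; python3 - <<'E'
from workcell import *
import cv2,json
s=get_state();print(s)
for n in("scene","top"):
    i=camera_info(n);print(n,i)
    cv2.imwrite(f"pics/{n}0.png",read_camera(n))
E
```

```text
{'time': 0.0, 'qpos': array([-7.84306417e-01,  4.07862813e-02,  8.38054929e-02, -4.72946954e-04,
       -1.61547478e+00, -3.33640118e-01]), 'joint_vel': array([ 0.00095198, -0.00038853,  0.00052427, -0.00095144, -0.00093177,
       -0.00074951]), 'effort': array([ 1.85941281e-04, -3.68195522e+01,  3.47420025e+01,  6.93236500e+00,
       -5.33446757e-03,  8.41564002e-06]), 'tool_pos': array([ 262.42214246, -539.20833909,  230.28857059]), 'ee_rot': array([ 3.13987018e+00, -9.69190025e-05, -2.68872205e+00]), 'force': array([-0.68412809,  0.08447924,  0.19994686]), 'torque': array([ 0.01579153, -0.01681072,  0.02382713]), 'finger_force': 0.0, 'finger_gap': 84.8712670648817}
scene {'vertical_fov': 47.51872767739187, 'cx': 256.75859981806417, 'cy': 192.0502598535514, 'D': array([0.03693841, 0.        , 0.        , 0.        , 0.        ]), 'cam_to_world': array([[-7.69544692e-01, -5.34008282e-01,  3.50194404e-01,
         1.01998494e+03],
       [ 6.38572023e-01, -6.39052044e-01,  4.28763638e-01,
         4.77552456e+02],
       [-5.17088420e-03,  5.53577131e-01,  8.32781857e-01,
         9.57490902e+02],
       [ 0.00000000e+00,  0.00000000e+00,  0.00000000e+00,
         1.00000000e+00]])}
top {'vertical_fov': 51.0256390369546, 'cx': 257.1229066356972, 'cy': 196.80207331346918, 'D': array([-0.11799,  0.     ,  0.     ,  0.     ,  0.     ]), 'cam_to_world': array([[ 3.05627587e-03,  9.88116344e-01, -1.53677420e-01,
         4.74498271e+02],
       [-9.99421047e-01,  8.22572903e-03,  3.30137692e-02,
         6.58450874e+01],
       [ 3.38855537e-02,  1.53487549e-01,  9.87569411e-01,
         1.03467879e+03],
       [ 0.00000000e+00,  0.00000000e+00,  0.00000000e+00,
         1.00000000e+00]])}
```

View pics/top0.png

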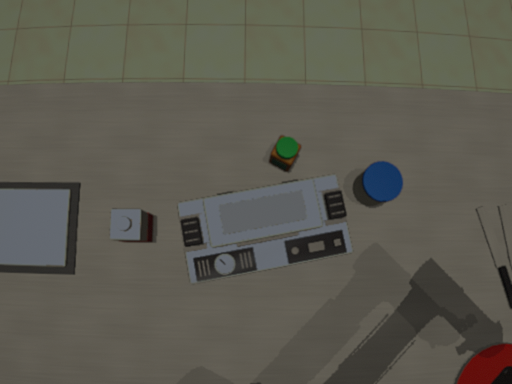

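View pics/scene0.png

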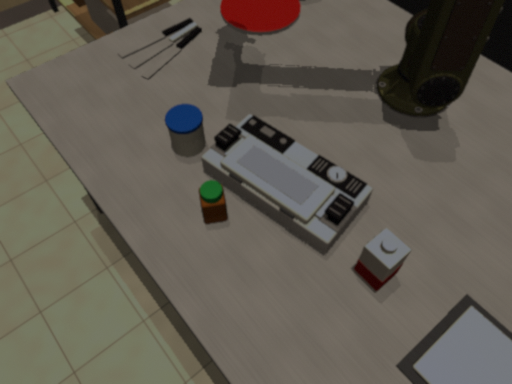

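The top view shows the key panel on the right half, with the bar key near (316,247). The gauge is on the left, near (224,263). The left latch is near (191,232) and the right latch near (335,206). The tub at (382,182) stands close to the right latch. So the order is left latch, right latch, bar key.

```bash
cat > h.py <<'E'
import numpy as np,cv2
def ray(info,px,z):
    f=192/np.tan(np.radians(info['vertical_fov'])/2)
    K=np.array([[f,0,info['cx']],[0,f,info['cy']],[0,0,1]])
    p=cv2.undistortPoints(np.array(px,float).reshape(-1,1,2),K,info['D']).reshape(-1,2)
    T=info['cam_to_world']
    d=np.c_[p[:,0],-p[:,1],-np.ones(len(p))]@T[:3,:3].T
    return T[:3,3]+d*((z-T[2,3])/d[:,2])[:,None]
E
python3 - <<'E'
from workcell import *
from h import *
n="top";im=cv2.imread("pics/top0.png");i=camera_info(n)
m=(im.max(2)<55).astype(np.uint8)*255
m=cv2.morphologyEx(m,cv2.MORPH_CLOSE,np.ones((7,7),np.uint8))
for c in cv2.findContours(m,cv2.RETR_EXTERNAL,cv2.CHAIN_APPROX_SIMPLE)[0]:
    r=cv2.minAreaRect(c)
    if cv2.contourArea(c)<120 or not(150<r[0][0]<370 and 180<r[0][1]<300):continue
    z=76 if max(r[1])>40 else 107
    b=ray(i,cv2.boxPoints(r),z);print(np.round(r[0]),z,b.mean(0).round(1),np.linalg.norm(np.diff(b[:3,:2],axis=0),axis=1).round(),[np.degrees(np.arctan2(*(b[k+1]-b[k])[1::-1])).round(1) for k in(0,1)])
b=im[236:258,290:348].max(2);
mk=(b>60).astype(np.uint8);k,l,st,ce=cv2.connectedComponentsWithStats(mk)
for a in range(1,k):
    if st[a,4]>20: p=ce[a]+[290,236];print(p.round(1),st[a],ray(i,p,84).round(1))
for p,z in(((382,182),112),((126,224),151),((287,148),112)):print(ray(i,p,z).round())
cv2.imwrite("pics/crop.png",cv2.resize(im[130:300,100:420],None,fx=2.5,fy=2.5,interpolation=3)*1)
E
```

```text
[208. 267.] 107 [457.2 146.4 107. ] [59. 51.] [np.float64(-80.1), np.float64(-169.7)]
[238. 261.] 107 [469.9  76.9 107. ] [72. 51.] [np.float64(-79.1), np.float64(-169.1)]
[315. 246.] 76 [ 505.2 -105.4   76. ] [141.  53.] [np.float64(-78.7), np.float64(-169.8)]
[191. 232.] 107 [536.7 186.  107. ] [44. 64.] [np.float64(-80.0), np.float64(-169.3)]
[334. 205.] 107 [ 601.5 -147.4  107. ] [45. 65.] [np.float64(-78.2), np.float64(-170.2)]
[365. 193.] 107 [ 630.7 -223.4  107. ] [53. 87.] [np.float64(-53.2), np.float64(-143.8)]
[296.9 236.9] [ 0  0 20  4 47] [[527.  -60.5  84. ]]
[340.5 250.7] [ 31   0  27  22 145] [[ 494.4 -164.7   84. ]]
[337.  241.9] [44  3  7  7 38] [[ 515.2 -156.6   84. ]]
[315.9 246. ] [ 18   5  17  11 139] [[ 505.5 -105.6   84. ]]
[294.7 250. ] [ 1 11  8  7 42] [[496.2 -54.9  84. ]]
[[ 656. -263.  112.]]
[[549. 326. 151.]]
[[736. -36. 112.]]
```

View pics/crop.png

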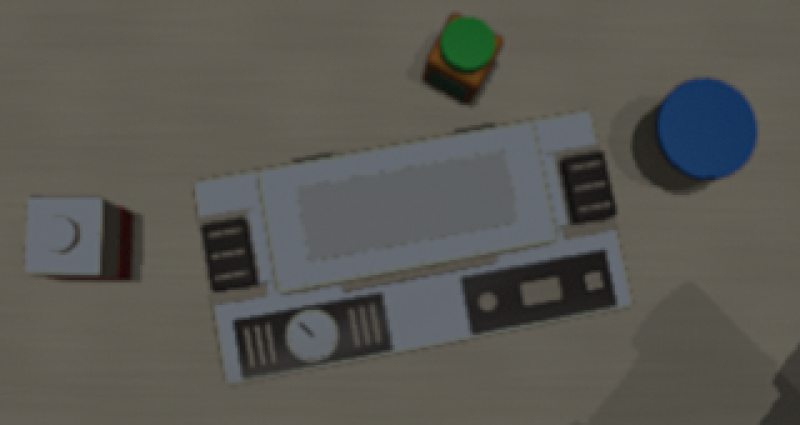

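Everything is consistent: the yaw is about 11°, and the bar key predicted from the latches matches its measured position within 1 mm. I'll turn the tool to the sealer's axes, shut the fingers and travel to the left latch.

Request:
play_rows:
  moves:
    - [[0,0,0,0,0.087],[0,0,0,0,0.087],[0,0,0,0,0.087],[0,-21,34,0,0],[0,-21,34,0,0]]
  squeeze: 40

```text
time: 0.52
tool_pos: [290.1, -464.4, 229.1]
ee_rot: [3.138, -0.002, -2.954]
force: [1.0, 1.0, 0.7]
finger_gap: 25.6
finger_force: 0.0
```

Request:
play_rows:
  moves:
    - [[0,-21,34,0,0],[0,-21,34,0,0],[0,-21,34,0,0],[0,-21,34,0,0],[0,-21,34,0,0]]

```text
time: 0.93
tool_pos: [361.4, -276.0, 231.0]
ee_rot: [3.141, -0.0, -2.95]
force: [1.8, 0.6, 1.3]
finger_gap: -0.1
finger_force: 0.0
```

Request:
play_rows:
  moves:
    - [[0,-21,34,0,0],[0,-21,34,0,0],[0,-21,34,0,0],[0,-21,34,0,0],[0,-21,34,0,0]]

```text
time: 1.35
tool_pos: [432.2, -88.9, 231.3]
ee_rot: [3.141, 0.0, -2.949]
force: [1.0, -0.4, 0.3]
finger_gap: 0.1
finger_force: 0.0
```

Request:
play_rows:
  moves:
    - [[0,-21,34,0,0],[0,-21,34,0,0],[0,-21,34,0,0],[0,-21,34,0,0],[0,0,0,0,0]]

```text
time: 1.77
tool_pos: [489.3, 63.5, 229.2]
ee_rot: [3.141, -0.003, -2.945]
force: [-0.8, -1.5, -1.9]
finger_gap: 0.3
finger_force: 0.0
```

Request:
play_rows:
  moves:
    - [[0,-17.5,28,10,0],[0,-17.5,28,20,0],[0,-17.5,28,20,0],[0,-17.5,28,20,0],[0,0,0,20,0]]

```text
time: 2.18
tool_pos: [536.4, 185.6, 138.5]
ee_rot: [-3.142, -0.002, -2.947]
force: [-1.1, -1.2, -1.4]
finger_gap: -0.2
finger_force: 0.0
```

Request:
play_rows:
  moves:
    - [[0,0,0,10,0],[0,0,0,10,0],[0,0,0,0,0],[0,0,0,0,0],[0,0,0,0,0]]

```text
time: 2.6
tool_pos: [536.6, 181.4, 123.2]
ee_rot: [3.141, 0.003, -2.951]
force: [-0.1, 0.4, -0.1]
finger_gap: -0.0
finger_force: 0.0
```

```bash
python3 - <<'E'
from workcell import *
import cv2
print(camera_info("wrist")["cam_to_world"].round(2).tolist())
cv2.imwrite("pics/w1.png",read_camera("wrist"))
E
```

```text
[[-0.19, -0.95, -0.26, 471.38], [0.98, -0.18, -0.05, 168.77], [0.0, -0.27, 0.96, 265.22], [0.0, 0.0, 0.0, 1.0]]
```

View pics/w1.png

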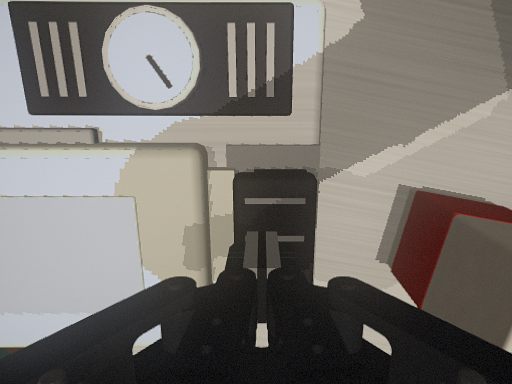

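The wrist picture shows the shut tips at about (262,250), over the left latch, whose centre is near column 276. That is about 6 mm to the lid side, so I'll shift +6 in tool y and press.

Request:
play_rows:
  moves:
    - [[0,0,6,0,0],[0,0,0,4,0],[0,0,0,4,0],[0,0,0,4,0],[0,0,0,3,0]]

```text
time: 3.07
tool_pos: [534.6, 187.7, 105.4]
ee_rot: [-3.141, -0.001, -2.95]
force: [0.3, 0.0, -0.3]
finger_gap: 0.1
finger_force: 0.1
```

Request:
play_rows:
  moves:
    - [[0,0,0,3,0],[0,0,0,3,0],[0,0,0,3,0],[0,0,0,0,0],[0,0,0,0,0]]

```text
time: 3.48
tool_pos: [534.9, 187.7, 96.9]
ee_rot: [3.141, -0.0, -2.95]
force: [0.3, 0.8, 0.8]
finger_gap: -0.0
finger_force: 0.0
```

Request:
play_rows:
  moves:
    - [[0,0,0,1,0],[0,0,0,1,0],[0,0,0,1,0],[0,0,0,0,0],[0,0,0,0,0]]

```text
time: 3.9
tool_pos: [535.2, 187.8, 96.1]
ee_rot: [3.142, 0.001, -2.949]
force: [-3.8, -0.9, 8.4]
finger_gap: 0.3
finger_force: 4.5
```

Request:
play_rows:
  moves:
    - [[0,0,0,1,0],[0,0,0,1,0],[0,0,0,0,0],[0,0,0,0,0],[0,0,0,0,0]]

```text
time: 4.32
tool_pos: [535.3, 187.8, 95.9]
ee_rot: [-3.142, 0.003, -2.949]
force: [-9.3, -0.7, 15.9]
finger_gap: 0.1
finger_force: 8.4
```

Request:
play_rows:
  moves:
    - [[0,0,0,-20,0],[0,0,0,-25,0],[0,0,-38,0,0],[0,0,-38,0,0],[0,0,-38,0,0]]

```text
time: 4.73
tool_pos: [556.8, 75.2, 137.6]
ee_rot: [3.141, 0.001, -2.948]
force: [0.6, 0.1, 0.2]
finger_gap: 0.1
finger_force: 0.0
```

Request:
play_rows:
  moves:
    - [[0,0,-38,0,0],[0,0,-38,0,0],[0,0,-38,0,0],[0,0,-38,0,0],[0,0,-38,0,0]]

```text
time: 5.15
tool_pos: [592.9, -112.6, 137.0]
ee_rot: [3.141, 0.0, -2.95]
force: [0.6, 0.2, -0.2]
finger_gap: 0.1
finger_force: 0.0
```

Request:
play_rows:
  moves:
    - [[0,0,-38,0,0],[0,0,0,0,0],[0,0,0,0,0],[0,0,0,0,0],[0,0,0,0,0]]

```text
time: 5.57
tool_pos: [600.1, -147.1, 137.1]
ee_rot: [3.141, -0.0, -2.949]
force: [-0.0, 0.6, -0.1]
finger_gap: -0.1
finger_force: 0.0
```

```bash
python3 - <<'E'
from workcell import *
import cv2,numpy as np
a=read_camera("wrist");b=read_camera("top")[130:300,100:420]
cv2.imwrite("pics/w2.png",np.vstack([cv2.resize(a,(640,480))[120:400],cv2.resize(b,(640,320),interpolation=3)]))
E
```

```text
(no output)
```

View pics/w2.png

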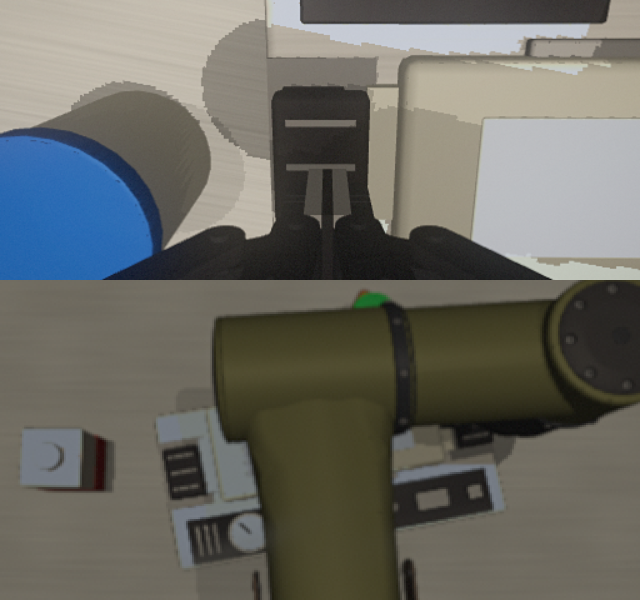

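The tips (column 328) are over the right latch (columns 272–370), clear of the tub. The left latch is untouched by the arm now. Pressing the right latch.

Request:
play_rows:
  moves:
    - [[0,0,0,15,0],[0,0,-2,11,0],[0,0,0,4,0],[0,0,0,4,0],[0,0,0,3,0]]

```text
time: 6.08
tool_pos: [600.4, -149.5, 100.6]
ee_rot: [3.142, -0.0, -2.949]
force: [-2.4, 3.0, 3.5]
finger_gap: 0.3
finger_force: 2.1
```

Request:
play_rows:
  moves:
    - [[0,0,0,2,0],[0,0,0,2,0],[0,0,0,2,0],[0,0,0,1,0],[0,0,0,0,0]]

```text
time: 6.5
tool_pos: [600.8, -149.9, 96.0]
ee_rot: [-3.141, 0.002, -2.949]
force: [-7.2, 5.8, 12.8]
finger_gap: 0.2
finger_force: 6.4
```

Request:
play_rows:
  moves:
    - [[0,0,0,1,0],[0,0,0,1,0],[0,0,0,0,0],[0,0,0,0,0],[0,0,0,0,0]]

```text
time: 6.92
tool_pos: [600.9, -150.0, 95.9]
ee_rot: [-3.14, 0.003, -2.949]
force: [-10.6, 6.2, 20.6]
finger_gap: 0.1
finger_force: 10.0
```

Request:
play_rows:
  moves:
    - [[0,0,0,-20,0],[0,0,0,-25,0],[0,29,21,0,0],[0,29,21,0,0],[0,28,20,0,0]]

```text
time: 7.33
tool_pos: [503.2, -105.4, 135.5]
ee_rot: [3.142, -0.001, -2.951]
force: [-0.0, 0.8, 1.5]
finger_gap: -0.2
finger_force: 0.0
```

Request:
play_rows:
  moves:
    - [[0,0,0,0,0],[0,0,0,10,0],[0,0,0,10,0],[0,0,0,0,0],[0,0,0,0,0]]

```text
time: 7.75
tool_pos: [504.0, -105.9, 114.5]
ee_rot: [3.141, -0.003, -2.951]
force: [0.9, 0.3, -0.0]
finger_gap: 0.8
finger_force: 0.0
```

```bash
python3 - <<'E'
from workcell import *
import cv2,numpy as np
print(get_state()["tool_pos"])
a=read_camera("wrist");b=read_camera("scene")[90:270,140:430]
cv2.imwrite("pics/w3.png",np.vstack([cv2.resize(a,(640,480))[150:350],cv2.resize(b,(640,397),interpolation=3)]))
E
```

```text
[ 503.98430515 -105.88811303  114.47940081]
```

View pics/w3.png

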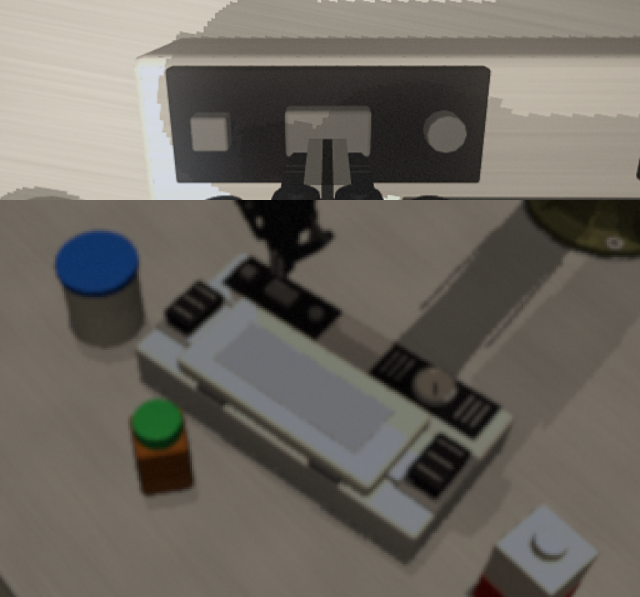

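The wrist view shows the tips (column 328) centred on the bar key (columns 286–370). In the scene view both latches sit equally low and the jar, carton and tub are unmoved. Pressing the bar key.

Request:
play_rows:
  moves:
    - [[0,0,0,12,0],[0,0,0,12,0],[0,0,0,5,0],[0,0,0,4,0],[0,0,0,3,0]]

```text
time: 8.27
tool_pos: [503.7, -105.6, 79.7]
ee_rot: [-3.142, -0.002, -2.95]
force: [-2.5, 0.1, 4.8]
finger_gap: -0.2
finger_force: 2.0
```

Request:
play_rows:
  moves:
    - [[0,0,0,2,0],[0,0,0,2,0],[0,0,0,0,0],[0,0,0,0,0],[0,0,0,0,0]]

```text
time: 8.68
tool_pos: [504.1, -105.7, 78.1]
ee_rot: [-3.141, 0.0, -2.95]
force: [-6.9, 2.0, 10.0]
finger_gap: 0.2
finger_force: 5.0
```

Force is 10 N at z = 78, so the key is near bottom. I'll push slightly more and hold it for well over a second.

Request:
play_rows:
  moves:
    - [[0,0,0,1,0],[0,0,0,1,0],[0,0,0,0,0],[0,0,0,0,0],[0,0,0,0,0]]

```text
time: 9.1
tool_pos: [504.2, -105.7, 77.9]
ee_rot: [-3.14, 0.001, -2.949]
force: [-13.0, 4.4, 19.3]
finger_gap: 0.4
finger_force: 9.6
```

Request:
play_rows:
  moves:
    - [[0,0,0,0,0],[0,0,0,0,0],[0,0,0,0,0],[0,0,0,0,0],[0,0,0,0,0]]

```text
time: 9.52
tool_pos: [504.2, -105.7, 77.9]
ee_rot: [-3.14, 0.001, -2.949]
force: [-12.3, 4.5, 19.2]
finger_gap: 0.2
finger_force: 9.6
```

Request:
play_rows:
  moves:
    - [[0,0,0,0,0],[0,0,0,0,0],[0,0,0,0,0],[0,0,0,0,0],[0,0,0,0,0]]

```text
time: 9.93
tool_pos: [504.2, -105.7, 77.9]
ee_rot: [-3.14, 0.001, -2.949]
force: [-13.6, 3.9, 19.0]
finger_gap: 0.0
finger_force: 9.6
```

Request:
play_rows:
  moves:
    - [[0,0,0,0,0],[0,0,0,0,0],[0,0,0,0,0],[0,0,0,0,0],[0,0,0,0,0]]

```text
time: 10.35
tool_pos: [504.1, -105.8, 77.9]
ee_rot: [-3.14, 0.001, -2.949]
force: [-13.0, 4.1, 18.9]
finger_gap: 0.2
finger_force: 9.6
```

Request:
play_rows:
  moves:
    - [[0,0,0,-10,0],[0,0,0,-30,0],[0,0,0,-30,0],[0,0,0,-30,0],[0,0,0,-30,0]]

```text
time: 10.77
tool_pos: [504.3, -105.5, 205.9]
ee_rot: [-3.142, 0.001, -2.95]
force: [0.3, -0.2, 0.6]
finger_gap: 0.1
finger_force: 0.0
```

Request:
play_rows:
  moves:
    - [[0,35,0,0,0],[0,35,0,0,0],[0,0,0,0,0],[0,0,0,0,0],[0,0,0,0,0]]

```text
time: 11.18
tool_pos: [435.8, -118.8, 204.6]
ee_rot: [3.141, 0.002, -2.95]
force: [0.2, 0.3, -0.6]
finger_gap: -0.3
finger_force: 0.0
```

```bash
python3 - <<'E'
from workcell import *
import cv2,numpy as np
b=read_camera("scene")[90:300,140:430]
cv2.imwrite("pics/s4.png",cv2.resize(b,(800,579),interpolation=3))
E
```

```text
(no output)
```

View pics/s4.png

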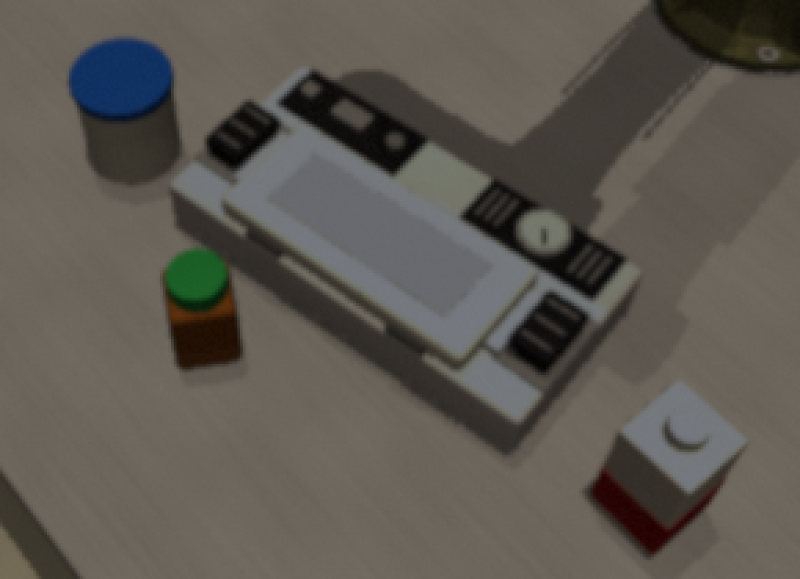

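Both latches are low, at (245,135) and (548,330). The bar key at (350,115) is back up, all three bystanders are standing where they were, and the arm is clear.

```bash
python3 -c "
from workcell import *
print(close_job())"
```

```text
the job is handed in; nothing more can be done
None
```

The job is handed in, though no verdict came back: I pressed the left latch down, then the right, then held the bar key fully down for over a second and let it spring back; the other keys, jar, carton and tub were left alone.

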